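Refit the shutter handle on a field gauge and test it

TASK

Lift the round transit spacer off the gauge's square shaft and lay it flat in the tray. Then fit the bar handle with the square hole onto the shaft, fully home on its flange, and turn it clockwise (seen from above) all the way to the stop. Finally press the gauge's test button fully down and let it go, leaving the handle on the shaft at the stop; do not disturb the other loose things on the bench.

Things in the scene. Friction and masses are not known exactly. Their poses are not given: they have to be found in the camera images.
- gauge: Yellow box-shaped field gauge, 165 x 245 x 90 mm high, fixed to the bench. Origin: centre of its underside; z up. The shaft stands on its flat top at y = +60 mm, the test button at y = -75 mm of its own frame.
- shaft_seat (a point): On the shaft's axis at the top of its round flange (68 mm across, 96 mm above the bench), where a seated handle's underside rests. The square steel shaft, 18 mm across flats, stands 34 mm above this point, the last 7 mm tapering to 11 mm. x and y are square to the flats and turn with the shaft; z up. A lug on the flange points along +x, between two stop pins on the gauge.
- shaft (a joint): Turn of the square shaft in rad, growing clockwise seen from above; 0 and 1.25 are its two stops, it starts between 0 and 0.3. It turns stiffly (about 0.12 N m) and stays where it is left.
- spacer: Plain aluminium ring, the transit spacer, 60 mm outside, 40 mm inside, 25 mm high, lying loosely round the shaft on its flange. Origin: centre of its underside; z is its axis.
- handle: Bare aluminium bar handle lying on the bench: 134 mm long along its x; square hub in the middle (42 x 42 mm, 36 mm high), an arm each side (26 mm wide, 6 to 30 mm above the underside). A square hole 20.5 mm wide runs through the hub, sides square to x and y; it fits the shaft in any quarter turn. Origin: centre of its underside, on the hole's axis; z up.
- tray: Open black plastic tray fixed on the bench, 160 x 160 mm outside, 35 mm high, walls and floor about 4 mm thick. Origin: centre of its underside; x and y along its sides.
- test_button_top (a point): Centre of the top face of the test button: grey round push button, 36 mm across, in a black round housing on the gauge's top, its top face about 22 mm above the gauge's top (112 mm above the bench). Press straight down.
- test_button (a joint): How far the test button is pressed, in m: 0 released, 0.006 fully down; about 5 N hold it fully down and a spring returns it.
- wheel: Bystander: round aluminium hand wheel with a round hole, 72 mm across, 32 mm high; does not belong to this shaft. Origin: centre of its underside.
- meter: Bystander: grey hand-held meter with a small screen, 130 x 70 x 30 mm. Origin: centre of its underside.
- can_tall: Bystander: standing spray can, 66 mm across, 200 mm high. Origin: centre of its underside.
- can_short: Bystander: standing spray can, 52 mm across, 160 mm high. Origin: centre of its underside.
- screwdriver: Bystander: screwdriver with an orange handle, 190 mm long, lying in front of the robot, across its view. Origin: middle of its length, at its underside.
- brush: Bystander: cleaning brush, 180 mm long, lying on the left of the bench. Origin: middle of its length, at its underside.
There are look-alikes about, which are no part of the job. What is shaped like the handle but red or turquoise is not meant.

How it is judged (in metres and radians):
On the way, in this order (a step that is already met when the one before it is completed fails the run):
1. the spacer lies flat in the tray, released (horizontal distance between spacer and tray below 0.065 m and z of spacer in the frame of tray below 0.012 m and angle between spacer's own z axis and vertical below 0.15 rad and contact force between spacer and the fingers below 0.1 N), for 0.2 s.
2. the handle sits fully home on the square shaft (distance between handle and shaft_seat below 0.005 m and angle between handle's own z axis and vertical below 0.08 rad), for 0.2 s.
3. the handle, home on the shaft, has turned it clockwise to the stop (all of step 2 and value of joint shaft above 1.15 rad), for 0.2 s.
4. the test button is fully down (value of joint test_button above 0.005 m), for 0.05 s.
At the end, for the whole second after the job is handed in: Spacer flat in the tray (centres within 65 mm, underside within 12 mm of the tray's, tilt under 0.15 rad); handle home on the shaft (origin within 5 mm of shaft_seat, tilt under 0.08 rad), shaft past 1.15 rad; test button released (under 1.5 mm); handle and spacer at rest (all of step 3 and horizontal distance between spacer and tray below 0.065 m and z of spacer in the frame of tray below 0.012 m and angle between spacer's own z axis and vertical below 0.15 rad and value of joint test_button below 0.0015 m and linear speed of each of handle, spacer below 0.02 m/s); the robot touches nothing.
It fails at once if a bystander is moved more than 30 mm (distance of any of wheel, meter, can_tall, can_short, screwdriver, brush from where it was at the start of the episode above 0.03 m).
It also fails if it takes over 67 s, if anything falls off the work surface, if the arm or the gripper's body presses on something with over 40 N, if the wrist force passes 120 N, or if a joint passes its speed limit or range.

ROBOT

A 6-joint arm with a two-finger parallel gripper is mounted at the origin on the work surface. World frame = base frame: x ahead of the robot, y to its left, z up, the work surface at z = 0. Lengths are in m, angles in degrees, forces in N, time in s.
With the tool pointing down it reaches from about 0.4 to 0.825 m from the base axis. Payload 7 kg.
Tool frame: the origin (TCP) lies midway between the tips of the shut fingers; the grasp point (between the pads) lies 19 mm behind it; z points along the fingers, y is the direction in which the jaws open and shut (so a half turn about z gives the same grasp; the last joint's range is limited). The gripper opens to 88 mm and grips with 3 to 60 N. Pads are 19 mm wide; open, the fingers measure 130 mm over their backs; the gripper's body (78 mm by 193 mm) begins 47 mm behind the grasp point.
Start: joints at [92.424, 20.546, 0.682, 0, -70.136, -16.507], TCP at [0.164, 0.655, 0.227] pointing down, gripper open.
Joint ranges: [-176.03, 176.03], [-82.01, 121.73], [-58.28, 71.71], [-173.87, 95.51], [-174.79, -0.11], [-173.66, 173.66]. Speed limits (degrees/s): [136.94, 136.94, 172.46, 180, 180, 180].

INTERFACE

Orientations are given as [roll, pitch, yaw] about the fixed x, y, z axes, in that order (R = Rz(yaw) Ry(pitch) Rx(roll)).
In Python, from plant import get_state, capture, get_calibration, close_job, boxes_of, cut_out gives the robot as it stands.
- The arm moves only by the tool apply_moves, never from a script. Its argument "commands" is a list of rows, each an object with "grip": the closure, from 0 (fully open) to 1 (shut); "slide": the shift along the tool's x, y, z in m, a list of three; "roll": the turn about the tool's z in degrees. In form: [{"grip": grip, "slide": [x, y, z], "roll": roll}, ...]. A call has 1 to 5 rows; each row is the pose to reach, as a shift and turn from the pose commanded when the call began, along the tool's axes at that moment; what a row does not reach only later rows make up. A row lasts 1/8 s, in which the tool goes at most 62.5 mm and 10.7 degrees, less where a joint would pass 70% of its speed; a pose out of reach is approached as far as the arm can. A call with a gripper value outside its range is refused whole. The fingers move at their own pace and stop on an object; "grip_force" is the grip in N (left out, the last holds). Time passes only in rows, so rows that repeat a pose let the fingers close. It gives the time, the measured TCP pose, the force and the opening at its end, in the units of the state.
- get_state(): the state, without advancing time (a new reading comes with each control period).
- capture(name): name is "scene" or "top" or "wrist"; returns (picture, depth): 384x512x3 uint8, red, green, blue; 384x512 float32, m along the optical axis (not along the pixel's ray), 0 where there is no reading.
- get_calibration(name): a dict with "mtx" (3x3 intrinsics, pixels), "distortion" ([k1, k2, p1, p2, k3] as OpenCV has them; the pictures are not rectified), "R" (3x3) and "t" (3): a world point X has camera coordinates R X + t. Camera axes: x right, y down, z forward; pixel columns grow to the right and rows downward; lengths in m; the calibration is good to about 2 mm. A picture is of the moment at which its call begins: read the wrist's pose just before it. get_calibration takes no time and is no camera call; for the wrist camera it gives the pose at the moment of the call.
- close_job(): hands the job in, once; it reports no verdict.
Trained networks look in the newest picture that a camera, given by its name, has taken for a name from the list of things; names that differ only in an ending like _2 or _b are one class to them, and where a whole thing is asked for, a point or a joint stands for the part that bears it (a point fixed in the world has none). Each returns a list of dicts, best first, with "score" (0 to 1); they miss things now and then, are a little off and sometimes report something else, mostly with a low value. They report only what shows in the picture. A call takes as long as a camera call. They do not tell look-alikes from the thing itself.
- boxes_of(name, camera): "position" ([x, y, z] in m, in the coordinates of the camera as it stood for that picture, good to about 4 mm: the middle of the surface that is visible of it).
- cut_out(name, camera): "mask" (384x512 bool, what is visible of it).
The state is a dict: "time_s": time; "joints": joint angles; "qd": joint speeds; "joint_torque": joint torques, N m; "tcp_pos": TCP position; "eef_rot": TCP orientation; "contact_force": force on the tool from outside, world axes, zero at the start; "moment": the same for the moment, N m; "gripper_width": finger opening in m.
Only numpy, scipy, OpenCV 4.12 (cv2) and the standard library are available. Lean on these libraries where they do the work, as an engineer would, in place of code of your own. Each camera call takes 0.05 s, during which the arm holds its last target.

## Working session

There is one attempt and no reset: what is moved stays moved. The work goes in short steps, Python scripts to look and compute and a tool call to move; the robot and the scene stay as the last step left them, time stands still between calls to the robot, and variables do not carry over. Pictures are saved under pics/ and viewed, and the job is handed in when it is done.

Besides the shell and the picture viewer there is one more tool, called after "Emit:" as name(argument=value, ...) on one line, values as JSON. apply_moves: Moves the arm, as the interface text tells. Its arguments: {"type":"object","properties":{"commands":{"type":"array"},"grip_force":{"type":"number"}},"required":["commands"]}

```bash
ls; mkdir -p pics; python3 - <<'E'
from plant import *
import cv2
print(get_state())
for n in ["scene","top","wrist"]:
    p,d=capture(n); cv2.imwrite(f"pics/{n}0.png",p[:,:,::-1])
    c=get_calibration(n); print(n,c)
E
```

```text
pics
{'time_s': 0.0, 'joints': array([ 9.24230027e+01,  2.05919088e+01,  6.33499685e-01, -1.96045180e-02,
       -7.01365960e+01, -1.65078351e+01]), 'qd': array([-0.02168548, -0.07834274,  0.01576489, -0.03821555, -0.01894414,
       -0.06422666]), 'joint_torque': array([-2.25912394e-03, -5.82713306e+01,  2.93063807e+01,  6.99730530e+00,
        7.10398905e-03, -1.50167266e-04]), 'tcp_pos': array([0.16416676, 0.654221  , 0.22561689]), 'eef_rot': array([ 1.79903674e+02, -9.32811833e-03, -1.40915011e+01]), 'contact_force': array([ 0.61342441,  0.42950826, -0.10511351]), 'moment': array([0.04411543, 0.02551482, 0.02066675]), 'gripper_width': 0.08762761751089457}
scene {'mtx': array([[437.35871514,   0.        , 257.66535486],
       [  0.        , 437.35871514, 197.30816017],
       [  0.        ,   0.        ,   1.        ]]), 'distortion': array([-0.11821087,  0.        ,  0.        ,  0.        ,  0.        ]), 'R': array([[ 0.39014827,  0.92056664, -0.01847678],
       [ 0.69795617, -0.30877207, -0.64615554],
       [-0.60053435,  0.23920049, -0.76298206]]), 't': array([-0.22502109,
[... 281 characters left out ...]
), 'R': array([[ 0.01638513, -0.99979344,  0.01202522],
       [-0.9929677 , -0.0176812 , -0.11705775],
       [ 0.11724619, -0.01002265, -0.9930523 ]]), 't': array([0.01577654, 0.47332692, 1.10717691])}
wrist {'mtx': array([[335.16184025,   0.        , 254.55599218],
       [  0.        , 335.16184025, 186.42665921],
       [  0.        ,   0.        ,   1.        ]]), 'distortion': array([-0.02169228,  0.        ,  0.        ,  0.        ,  0.        ]), 'R': array([[-2.44731457e-01, -9.69590888e-01, -1.55974477e-04],
       [-9.36556126e-01,  2.36351615e-01,  2.58844621e-01],
       [-2.50936521e-01,  6.34935001e-02, -9.65918960e-01]]), 't': array([ 0.67460192, -0.03298686,  0.38755427])}
```

View pics/scene0.png

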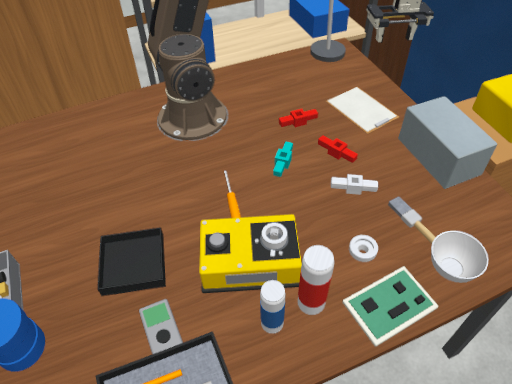

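View pics/top0.png

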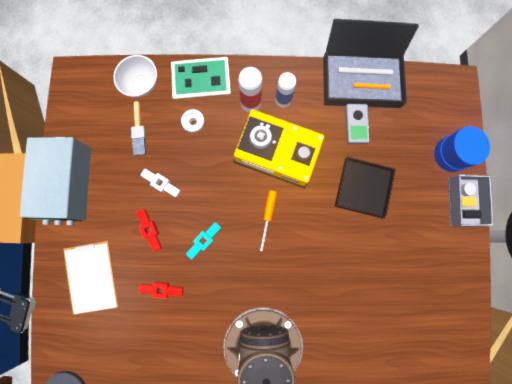

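View pics/wrist0.png

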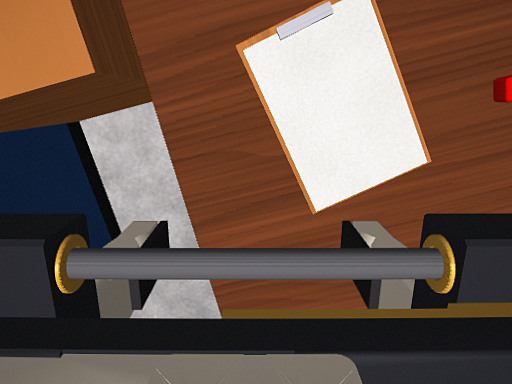

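```bash
cat > h.py <<'E'
from plant import *
import numpy as np, cv2
def und(uv,c):
    return cv2.undistortPoints(np.array(uv,float).reshape(-1,1,2),c["mtx"],c["distortion"]).reshape(-1,2)
def at_depth(u,v,z,c):
    n=und([u,v],c)[0]; return c["R"].T@(np.array([n[0]*z,n[1]*z,z])-c["t"])
def at_height(u,v,h,c):
    n=und([u,v],c)[0]; o=-c["R"].T@c["t"]; r=c["R"].T@np.array([n[0],n[1],1]); return o+r*(h-o[2])/r[2]
def w(p,c): return c["R"].T@(np.array(p)-c["t"])
def proj(X,c):
    return cv2.projectPoints(np.array(X,float).reshape(-1,3),cv2.Rodrigues(c["R"])[0],c["t"],c["mtx"],c["distortion"])[0].reshape(-1,2)
def cloud(d,c,mask=None):
    m=d>0
    if mask is not None: m&=mask
    v,u=np.nonzero(m); n=und(np.stack([u,v],1),c); z=d[v,u]
    P=np.stack([n[:,0]*z,n[:,1]*z,z],1)
    return (P-c["t"])@c["R"],u,v
E
python3 - <<'E'
from h import *
np.set_printoptions(precision=3,suppress=True)
for cam in ["top","scene"]:
    c=get_calibration(cam)
    for n in ["gauge","shaft_seat","spacer","handle","tray","test_button_top","wheel","meter","can_tall","can_short","screwdriver","brush"]:
        for b in boxes_of(n,cam)[:4]:
            X=w(b["position"],c); print(cam,n,round(b["score"],2),X,proj(X,c)[0].round())
E
```

```text
top gauge 0.82 [ 0.595 -0.046  0.086] [281. 151.]
top shaft_seat 0.44 [0.627 0.023 0.099] [259. 139.]
top spacer 0.41 [0.656 0.411 0.011] [138. 136.]
top handle 0.78 [0.504 0.327 0.029] [160. 182.]
top handle 0.78 [0.175 0.318 0.027] [159. 289.]
top handle 0.68 [0.712 0.234 0.027] [192. 118.]
top handle 0.62 [0.323 0.187 0.031] [203. 241.]
top tray 0.59 [ 0.5   -0.321 -0.001] [364. 188.]
top test_button_top 0.54 [ 0.768 -0.052  0.141] [285.  89.]
top test_button_top 0.52 [ 0.588 -0.106  0.107] [302. 152.]
top wheel 0.73 [0.708 0.234 0.028] [192. 119.]
top meter 0.68 [ 0.703 -0.292  0.032] [357. 124.]
top can_tall 0.63 [0.758 0.05  0.178] [250.  86.]
top can_short 0.82 [ 0.769 -0.05   0.136] [284.  89.]
top screwdriver 0.85 [ 0.427 -0.009  0.019] [267. 209.]
top brush 0.65 [0.656 0.409 0.014] [139. 136.]
scene gauge 0.7 [ 0.646 -0.056  0.091] [246. 254.]
scene shaft_seat 0.66 [0.645 0.013 0.091] [273. 244.]
scene spacer 0.69 [0.643 0.02  0.124] [276. 234.]
scene handle 0.94 [0.365 0.353 0.03 ] [337. 148.]
scene handle 0.75 [0.516 0.327 0.027] [355. 185.]
scene handle 0.66 [ 0.497 -0.318  0.005] [131. 262.]
scene handle 0.59 [0.187 0.317 0.031] [300. 117.]
scene tray 0.59 [ 0.494 -0.319  0.006] [131. 261.]
scene tray 0.32 [ 0.436 -0.011  0.018] [234. 204.]
scene test_button_top 0.58 [ 0.589 -0.111  0.107] [215. 240.]
scene wheel 0.82 [0.704 0.235 0.025] [362. 247.]
scene wheel 0.66 [ 0.647 -0.058  0.093] [246. 255.]
scene meter 0.95 [ 0.709 -0.297  0.031] [158. 327.]
scene meter 0.72 [0.514 0.327 0.028] [355. 184.]
scene can_tall 0.91 [0.795 0.041 0.156] [316. 277.]
scene can_short 0.61 [ 0.805 -0.06   0.132] [273. 304.]
scene screwdriver 0.85 [ 0.431 -0.012  0.019] [233. 203.]
scene brush 0.79 [0.665 0.41  0.019] [409. 215.]
```

The bar-handle shapes are silver at top (160,182) / scene (355,185), red at top (148,229) and (161,290), and turquoise at top (204,240). The bare aluminium one is the silver. For rings, the spacer sits on the shaft at top (262,134), and the wheel at top (192,120) is a bystander. Next I'll check this in close crops and measure.

```bash
python3 - <<'E'
from h import *
np.set_printoptions(precision=4,suppress=True)
p,d=capture("top"); c=get_calibration("top")
a=p[155:215,120:200]; b=p[100:195,225:335]
a=cv2.resize(a,(400,300),interpolation=cv2.INTER_CUBIC); b=cv2.resize(b,(400,345),interpolation=cv2.INTER_CUBIC)
im=np.zeros((345,800,3),np.uint8); im[:300,:400]=a; im[:,400:]=b
cv2.imwrite("pics/crop1.png",im[:,:,::-1])
P,u,v=cloud(d,c)
# handle
s=(abs(P[:,0]-.51)<.1)&(abs(P[:,1]-.327)<.1)&(P[:,2]>.018)&(P[:,2]<.06)
H=P[s]; print("handle n",len(H),"z",np.percentile(H[:,2],[5,50,95]))
r=cv2.minAreaRect((H[:,:2]*1000).astype(np.float32)); print("handle rect",r, "mean",H.mean(0))
ev=np.linalg.eigh(np.cov(H[:,:2].T)); print("axis yaw",np.degrees(np.arctan2(*ev[1][::-1,1])))
s=(abs(P[:,0]-.61)<.2)&(abs(P[:,1]+.04)<.2)&(P[:,2]>.08)&(P[:,2]<.096)
G=P[s];r=cv2.minAreaRect((G[:,:2]*1000).astype(np.float32)); print("gauge rect",r,np.median(G[:,2]))
s=(abs(P[:,0]-.5)<.1)&(abs(P[:,1]+.32)<.1)&(P[:,2]>.025)&(P[:,2]<.06)
G=P[s];r=cv2.minAreaRect((G[:,:2]*1000).astype(np.float32)); print("tray rect",r)
s=(abs(P[:,0]-.64)<.07)&(abs(P[:,1]-.02)<.07)&(P[:,2]>.112)&(P[:,2]<.127)
G=P[s];print("ring",cv2.minEnclosingCircle((G[:,:2]*1000).astype(np.float32)),np.median(G,0),len(G))
for nm,lo,hi,x,y in [("tall",.15,.21,.77,.045),("short",.12,.17,.78,-.055)]:
    s=(abs(P[:,0]-x)<.07)&(abs(P[:,1]-y)<.05)&(P[:,2]>lo)&(P[:,2]<hi)
    G=P[s];print(nm,cv2.minEnclosingCircle((G[:,:2]*1000).astype(np.float32)),G[:,2].max())
E
```

```text
handle n 426 z [0.0216 0.0302 0.0373]
handle rect ((519.9601440429688, 340.442138671875), (200.19692993164062, 132.8402099609375), 10.201205253601074) mean [0.5036 0.3308 0.0306]
axis yaw 50.40984379020165
gauge rect ((660.38525390625, -30.669891357421875), (282.015869140625, 241.77304077148438), 70.64566040039062) 0.0900915605344483
tray rect ((500.09375, -317.3018798828125), (161.3898468017578, 162.67247009277344), 77.3732681274414)
ring ((632.6868896484375, 18.87082862854004), 30.108867645263672) [0.6315 0.0191 0.1206] 225
tall ((774.0554809570312, 50.19259262084961), 32.086936950683594) 0.20401474708109313
short ((785.6519775390625, -55.44108200073242), 25.605060577392578) 0.16487837813778497
```

View pics/crop1.png

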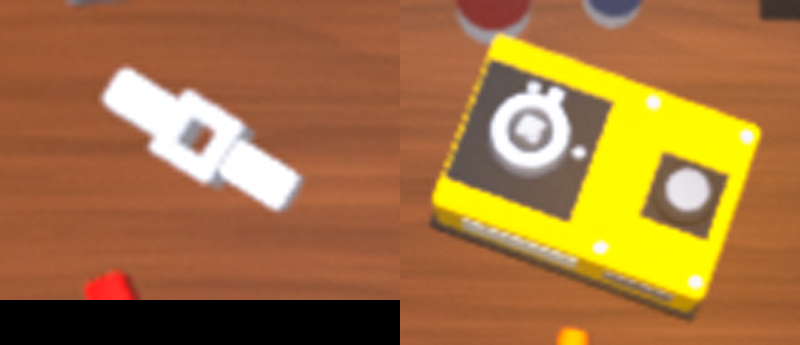

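The crop confirms the bare aluminium bar with the square hole at top (160,182). The ring is round the shaft at top (262,136), with the lug and stop pins at its upper right, and the button is at top (304,152).

```bash
cat >> h.py <<'E'
def tool_R():
    from scipy.spatial.transform import Rotation as Ro
    s=get_state(); return Ro.from_euler("xyz",s["eef_rot"],degrees=True).as_matrix(),s["tcp_pos"]
def delta(target):
    R,p=tool_R(); return R.T@(np.array(target)-p)
E
python3 - <<'E'
from h import *
np.set_printoptions(precision=4,suppress=True)
R,t=tool_R(); c=get_calibration("wrist"); o=-c["R"].T@c["t"]
print("cam in tool",R.T@(o-t),"axis in tool",R.T@c["R"][2])
p,d=capture("top"); c=get_calibration("top"); P,u,v=cloud(d,c)
hsv=cv2.cvtColor(p,cv2.COLOR_RGB2HSV)[v,u]
s=(abs(P[:,0]-.51)<.08)&(abs(P[:,1]-.327)<.08)&(P[:,2]>.018)&(P[:,2]<.06)&(hsv[:,1]<70)&(hsv[:,2]>120)
H=P[s]; r=cv2.minAreaRect((H[:,:2]*1000).astype(np.float32)); print("handle rect",r,H.mean(0))
ev=np.linalg.eigh(np.cov(H[:,:2].T)); print("axis yaw",np.degrees(np.arctan2(*ev[1][::-1,1])))
s=(hsv[:,1]>200)&(abs(hsv[:,0].astype(int)-29)<5)&(P[:,2]>.08)&(P[:,2]<.096)&(abs(P[:,1])<.2)&(abs(P[:,0]-.6)<.2)
G=P[s];r=cv2.minAreaRect((G[:,:2]*1000).astype(np.float32)); print("gauge rect",r,G[:,2].mean())
s=(np.hypot(P[:,0]-.588,P[:,1]+.108)<.05)&(P[:,2]>.104)&(P[:,2]<.118)
G=P[s];print("button",cv2.minEnclosingCircle((G[:,:2]*1000).astype(np.float32)),G.mean(0),len(G))
print(delta([.60,.10,.28]),delta([.632,.019,.25]))
E
```

```text
cam in tool [ 0.0694  0.0004 -0.1572] axis in tool [-0.259  -0.0018  0.9659]
handle rect ((501.9100646972656, 327.4062805175781), (132.94049072265625, 42.32152557373047), 59.437435150146484) [0.502  0.3264 0.0309]
axis yaw 59.24738563675119
gauge rect ((613.061767578125, -39.260162353515625), (233.78273010253906, 156.1129913330078), 70.80096435546875) 0.08963619604906448
button ((588.692626953125, -109.0818099975586), 24.350603103637695) [ 0.5879 -0.1084  0.1109] 130
[ 0.5576  0.432  -0.0534] [ 0.6083  0.5028 -0.0234]
```

Emit:
apply_moves(commands=[{"grip": 0, "slide": [0.046, 0.038, -0.002], "roll": 0}, {"grip": 0, "slide": [0.092, 0.076, -0.004], "roll": 0}, {"grip": 0, "slide": [0.138, 0.114, -0.006], "roll": 0}, {"grip": 0, "slide": [0.184, 0.152, -0.008], "roll": 0}, {"grip": 0, "slide": [0.23, 0.19, -0.01], "roll": 0}], grip_force=25)

```text
time_s: 2.08
tcp_pos: [0.342, 0.4128, 0.237]
eef_rot: [-180.0, -0.0, -14.1]
contact_force: [1.6, 0.3, -0.7]
gripper_width: 0.0876
```

Emit:
apply_moves(commands=[{"grip": 0, "slide": [0.046, 0.038, -0.002], "roll": 0}, {"grip": 0, "slide": [0.092, 0.076, -0.004], "roll": 0}, {"grip": 0, "slide": [0.138, 0.114, -0.006], "roll": 0}, {"grip": 0, "slide": [0.184, 0.152, -0.008], "roll": 0}, {"grip": 0, "slide": [0.23, 0.19, -0.01], "roll": 0}])

```text
time_s: 2.7
tcp_pos: [0.5189, 0.1725, 0.2471]
eef_rot: [-180.0, -0.0, -14.1]
contact_force: [0.5, 0.6, 0.6]
gripper_width: 0.0875
```

Emit:
apply_moves(commands=[{"grip": 0, "slide": [0.046, 0.038, 0], "roll": -7}, {"grip": 0, "slide": [0.092, 0.076, 0], "roll": -14}, {"grip": 0, "slide": [0.138, 0.114, 0], "roll": -21}, {"grip": 0, "slide": [0.148, 0.122, 0], "roll": -29}, {"grip": 0, "slide": [0.148, 0.122, 0], "roll": -29}])

```text
time_s: 3.32
tcp_pos: [0.6321, 0.0186, 0.246]
eef_rot: [180.0, 0.1, 14.8]
contact_force: [-0.2, 1.1, -1.1]
gripper_width: 0.0876
```

```bash
cat > look.py <<'E'
from h import *
import sys
np.set_printoptions(precision=4,suppress=True)
c=get_calibration("wrist"); p,d=capture("wrist"); np.savez("last.npz",p=p,d=d,**c)
cv2.imwrite(f"pics/{sys.argv[1]}.png",cv2.resize(p,(768,576))[:,:,::-1])
s=get_state(); print(s["time_s"],s["tcp_pos"],s["eef_rot"],s["joints"],s["gripper_width"])
E
python3 look.py w1; python3 - <<'E'
from h import *
np.set_printoptions(precision=4,suppress=True)
L=np.load("last.npz"); c={k:L[k] for k in["mtx","distortion","R","t"]}
for n in["spacer","shaft_seat"]:
    for b in boxes_of(n,"wrist"): print(n,b["score"],w(b["position"],c))
P,u,v=cloud(L["d"],c)
s=(abs(P[:,0]-.632)<.05)&(abs(P[:,1]-.018)<.05)&(P[:,2]>.117)&(P[:,2]<.124)
G=P[s];print("ring",cv2.minEnclosingCircle((G[:,:2]*1000).astype(np.float32)),np.median(G,0),len(G))
s=(abs(P[:,0]-.632)<.05)&(abs(P[:,1]-.018)<.05)&(P[:,2]>.126)&(P[:,2]<.135)
G=P[s];print("shaft",cv2.minAreaRect((G[:,:2]*1000).astype(np.float32)),np.median(G,0),len(G))
# height map around
X=np.arange(.57,.70,.005);Y=np.arange(.08,-.045,-.005)
for x in X[::-1]:
    row=[]
    for y in Y:
        s=(abs(P[:,0]-x)<.0025)&(abs(P[:,1]-y)<.0025); row.append("%4d"%(1000*P[s,2].max()) if s.any() else "   .")
    print("%.3f"%x,"".join(row))
E
```

```text
3.375 [0.6318 0.0195 0.2462] [-179.9949    0.0299   14.7019] [ 19.4264  15.9061  -3.3734  -0.008  -70.7499  85.2781] 0.0877386022443598
spacer 0.92 [0.6323 0.0159 0.1175]
spacer 0.21 [0.6419 0.0189 0.0989]
shaft_seat 0.9 [0.6411 0.0143 0.0988]
ring ((632.5496215820312, 19.519546508789062), 29.933176040649414) [0.6346 0.02   0.1198] 2052
shaft ((632.8047485351562, 19.567153930664062), (15.257158279418945, 14.74094009399414), 59.147132873535156) [0.6332 0.0196 0.1286] 283
0.695    0   0   0   0  86  92  91  91  91  91  91  90  90  90  90  90  90  90  90  90  90  90  89  88  87
0.690    0   1   1   0  91  91  91  91  90  91  91  91  90  91  90  90  90  90  90  90  90  90  90  90  89
0.685    0   0   0  84  91  91  91  92  92  92  91  91  90  91  91  91  90  89  89  90 334 335 334 326 320
0.680    1   1   0  88  91  91  90  91  91  91  91  91  97  96  91  91  91  91  91 336 335 336 335  90  90
0.675    0   0  -1  90  91  91  91  90  91  91  91  91  97  97  91  91  95  94 327 331 336 336 336 334  90
0.670    0   1  84  90  91  91  91  91  92  91  90  91  96  97 327 329 329 329 329 354 354
[... 1456 characters left out ...]
 .   .   .   .   .   .  90  91  91  91  90  91  90  89  89
0.595   90  90  91  91  92  91  91  91  91  91  90  91  91  90  90  90  91  91  91  90  90  90  89  90  90
0.590   90  89  90  91  90  91  90  91  91  91  91  91  90  91  91  90  90  90  90  91  91  90  89  90  90
0.585   90  89  89  90  90  91  91  91  91  91  91  91  90  91  91  90  90  90  90  91  91  89  90  89  89
0.580   89  90  90  90  90  90  90  90  90  90  90  91  90  90  90  91  91  91  90  91  91  90  91  90  90
0.575   90  90  90  90  89  90  90  90  90  90  89  90  91  91  90  91  90  90  92  90  90  89  90  90  90
0.570   86  88  88  90  90  90  90  90  89  90  90  90  90  90  91  90  90  91  91  90  89  89  89  90  90
```

View pics/w1.png

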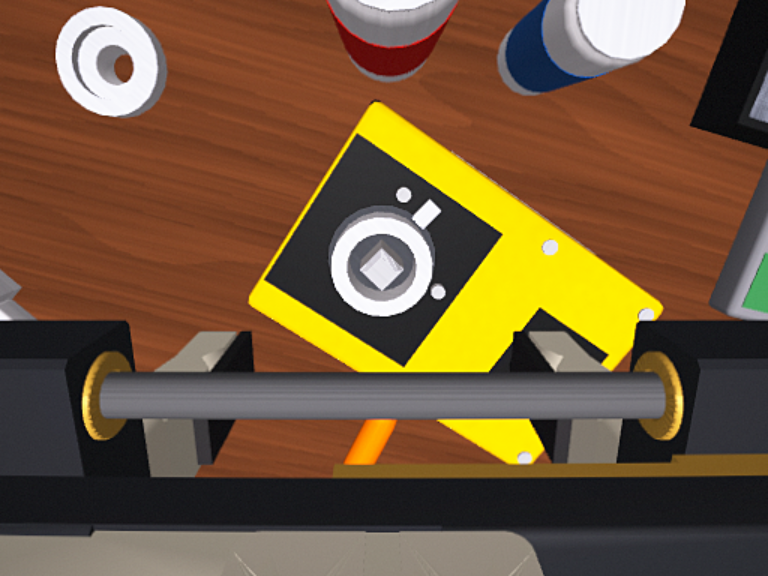

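The wrist view shows the ring at (382,267) of the 768 px picture, with the square shaft inside it. Pin 1 is at (404,195), the lug at (427,212) and pin 2 at (438,292), all no higher than 97 mm. So 102 mm is a safe height for the fingertips.

Emit:
apply_moves(commands=[{"grip": 0, "slide": [0, 0, 0.05], "roll": 0}, {"grip": 0, "slide": [0, 0, 0.1], "roll": 0}, {"grip": 0, "slide": [0, 0, 0.13], "roll": 0}, {"grip": 0, "slide": [0, 0, 0.143], "roll": 0}, {"grip": 0, "slide": [0, 0, 0.143], "roll": 0}])

```text
time_s: 4.1
tcp_pos: [0.6317, 0.0205, 0.1037]
eef_rot: [180.0, 0.0, 14.9]
contact_force: [0.4, -0.0, 1.5]
gripper_width: 0.0873
```

Emit:
apply_moves(commands=[{"grip": 1, "slide": [0, 0, 0], "roll": 0}, {"grip": 1, "slide": [0, 0, 0], "roll": 0}, {"grip": 1, "slide": [0, 0, 0], "roll": 0}, {"grip": 1, "slide": [0, 0, 0], "roll": 0}])

```text
time_s: 4.6
tcp_pos: [0.6322, 0.0198, 0.1043]
eef_rot: [180.0, -0.1, 14.9]
contact_force: [-0.1, 0.7, 4.1]
gripper_width: 0.0589
```

Emit:
apply_moves(commands=[{"grip": 1, "slide": [0, 0, -0.02], "roll": 0}, {"grip": 1, "slide": [0, 0, -0.06], "roll": 0}, {"grip": 1, "slide": [0, 0, -0.09], "roll": 0}, {"grip": 1, "slide": [-0.034, 0.047, -0.09], "roll": 0}, {"grip": 1, "slide": [-0.068, 0.093, -0.09], "roll": 0}])

```text
time_s: 5.22
tcp_pos: [0.5896, -0.0882, 0.1938]
eef_rot: [-180.0, -0.0, 15.0]
contact_force: [0.2, -0.2, -1.2]
gripper_width: 0.0591
```

Emit:
apply_moves(commands=[{"grip": 1, "slide": [-0.034, 0.047, 0], "roll": 0}, {"grip": 1, "slide": [-0.068, 0.093, 0], "roll": 0}, {"grip": 1, "slide": [-0.102, 0.14, 0], "roll": 0}, {"grip": 1, "slide": [-0.136, 0.186, 0], "roll": 0}, {"grip": 1, "slide": [-0.146, 0.199, 0.02], "roll": 0}])

```text
time_s: 5.85
tcp_pos: [0.4995, -0.3204, 0.1747]
eef_rot: [179.9, -0.1, 14.7]
contact_force: [0.6, 1.5, -1.5]
gripper_width: 0.0592
```

```bash
python3 look.py w2; python3 -c "
from h import *
print(delta([.5,-.3175,.013]))"
```

```text
5.9 [ 0.4974 -0.3198  0.1707] [-179.8887    0.1196   14.7012] [-13.8432  15.2549 -14.5304  -0.0467 -60.3729 118.5675] 0.059049869507595366
[ 0.00339662 -0.00131159  0.15772908]
```

View pics/w2.png

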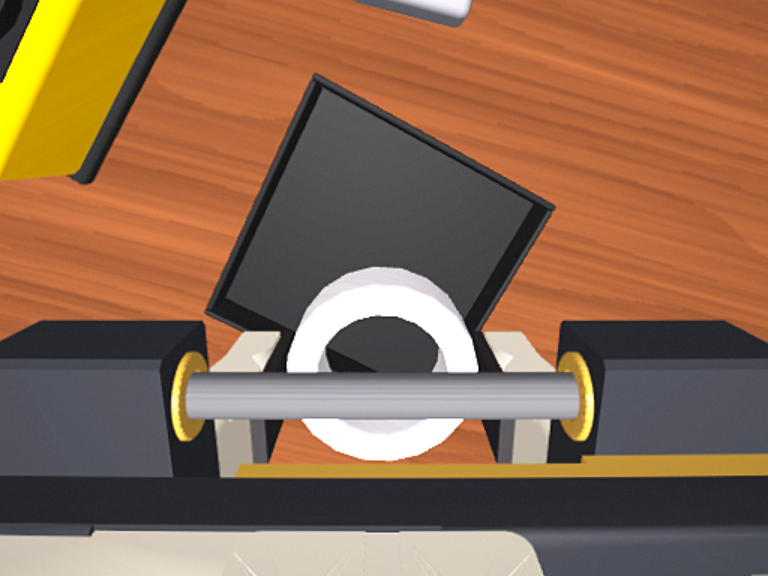

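The wrist picture shows the ring level in the fingers at (385,365), over the tray, so I'm lowering it.

Emit:
apply_moves(commands=[{"grip": 1, "slide": [0.002, 0, 0.05], "roll": 0}, {"grip": 1, "slide": [0.002, 0, 0.1], "roll": 0}, {"grip": 1, "slide": [0.002, 0, 0.14], "roll": 0}, {"grip": 1, "slide": [0.002, 0, 0.156], "roll": 0}, {"grip": 1, "slide": [0.002, 0, 0.158], "roll": 0}])

```text
time_s: 6.52
tcp_pos: [0.502, -0.3168, 0.0152]
eef_rot: [-180.0, 0.1, 14.9]
contact_force: [-0.1, -0.1, -0.3]
gripper_width: 0.0592
```

Emit:
apply_moves(commands=[{"grip": 1, "slide": [0, 0, 0.002], "roll": 0}, {"grip": 1, "slide": [0, 0, 0.002], "roll": 0}])

```text
time_s: 6.78
tcp_pos: [0.5031, -0.3171, 0.015]
eef_rot: [179.9, -0.1, 14.9]
contact_force: [1.1, -0.2, -0.9]
gripper_width: 0.0588
```

Emit:
apply_moves(commands=[{"grip": 1, "slide": [0, 0, 0.002], "roll": 0}, {"grip": 0.18, "slide": [0, 0, 0.002], "roll": 0}, {"grip": 0.18, "slide": [0, 0, 0.002], "roll": 0}, {"grip": 0.18, "slide": [0, 0, 0.002], "roll": 0}, {"grip": 0.18, "slide": [0, 0, -0.01], "roll": 0}])

```text
time_s: 7.4
tcp_pos: [0.5014, -0.3167, 0.0232]
eef_rot: [-179.9, 0.1, 14.9]
contact_force: [0.0, -0.3, -0.6]
gripper_width: 0.0719
```

Emit:
apply_moves(commands=[{"grip": 0.18, "slide": [0, 0, -0.03], "roll": 0}, {"grip": 0.18, "slide": [0, 0, -0.08], "roll": 0}, {"grip": 0, "slide": [0, 0, -0.14], "roll": 0}, {"grip": 0, "slide": [0, 0, -0.19], "roll": 0}, {"grip": 0, "slide": [0, 0, -0.23], "roll": 0}])

```text
time_s: 8.02
tcp_pos: [0.5022, -0.317, 0.2573]
eef_rot: [179.9, -0.1, 14.9]
contact_force: [0.5, -0.3, -0.5]
gripper_width: 0.0874
```

```bash
python3 look.py w3; python3 - <<'E'
from h import *
np.set_printoptions(precision=4,suppress=True)
L=np.load("last.npz"); c={k:L[k] for k in["mtx","distortion","R","t"]}
P,u,v=cloud(L["d"],c)
s=(abs(P[:,0]-.5)<.06)&(abs(P[:,1]+.317)<.06)&(P[:,2]>.018)&(P[:,2]<.06)
G=P[s];print(cv2.minEnclosingCircle((G[:,:2]*1000).astype(np.float32)),np.percentile(G[:,2],[2,50,98]))
print(delta([.6325,.0195,.25]))
E
```

```text
8.075 [ 0.504  -0.3183  0.2628] [179.6069  -0.426   14.9668] [-13.4107  11.5866  -7.0035   0.1518 -70.8483 118.3269] 0.08758968957591874
((503.0293273925781, -316.48284912109375), 29.954423904418945) [0.0205 0.0277 0.0295]
[ 0.2113 -0.2933  0.0124]
```

View pics/w3.png

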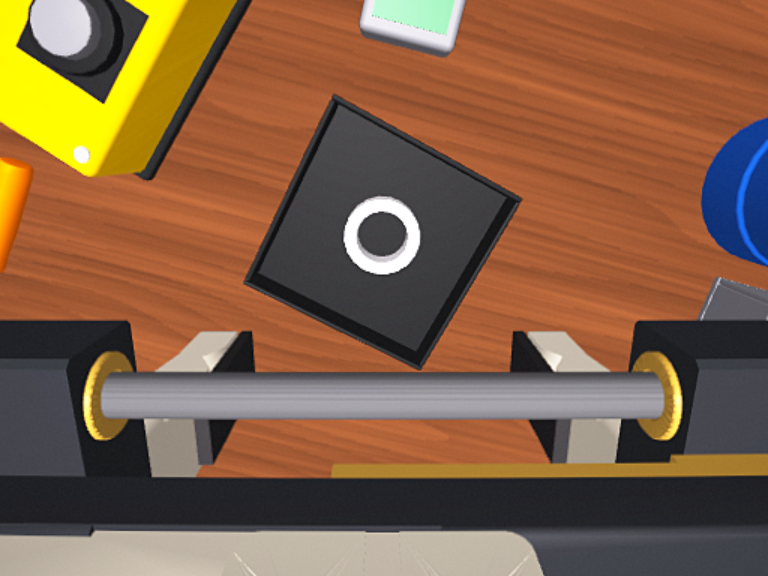

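The spacer lies flat in the middle of the tray at (382,235). Next I'll look at the bare shaft on the way to the handle.

Emit:
apply_moves(commands=[{"grip": 0, "slide": [0.035, -0.049, 0], "roll": 0}, {"grip": 0, "slide": [0.07, -0.098, 0], "roll": 0}, {"grip": 0, "slide": [0.105, -0.147, 0], "roll": 0}, {"grip": 0, "slide": [0.14, -0.195, 0], "roll": 0}, {"grip": 0, "slide": [0.175, -0.244, 0.005], "roll": 0}])

```text
time_s: 8.7
tcp_pos: [0.609, -0.0342, 0.2498]
eef_rot: [180.0, -0.1, 14.9]
contact_force: [1.5, -0.4, 0.2]
gripper_width: 0.0875
```

Emit:
apply_moves(commands=[{"grip": 0, "slide": [0.035, -0.048, 0.01], "roll": 0}, {"grip": 0, "slide": [0.035, -0.048, 0.01], "roll": 0}])

```text
time_s: 8.95
tcp_pos: [0.6303, 0.0228, 0.2375]
eef_rot: [-180.0, 0.1, 15.1]
contact_force: [-0.7, -0.5, 0.6]
gripper_width: 0.0878
```

```bash
python3 look.py w4; python3 - <<'E'
from h import *
np.set_printoptions(precision=4,suppress=True)
L=np.load("last.npz"); c={k:L[k] for k in["mtx","distortion","R","t"]}
P,u,v=cloud(L["d"],c)
near=np.hypot(P[:,0]-.6325,P[:,1]-.0195)
def rect(lo,hi,r=.03):
    G=P[(near<r)&(P[:,2]>lo)&(P[:,2]<hi)]; print(lo,len(G),cv2.minAreaRect((G[:,:2]*1000).astype(np.float32)))
rect(.1285,.133); rect(.118,.133); rect(.106,.133)
G=P[(near<.06)&(near>.036)&(P[:,2]>.0945)&(P[:,2]<.1)]
for q in cv2.connectedComponentsWithStats(cv2.dilate((lambda m:(m.__setitem__((((G[:,0]-.55)*1000).astype(int),((G[:,1]+.08)*1000).astype(int)),255),m)[1])(np.zeros((200,200),np.uint8)),np.ones((3,3),np.uint8)))[3][1:]:
    X=np.array([q[1]/1000+.55,q[0]/1000-.08]); e=X-[.6325,.0195]; print(X,np.hypot(*e),np.degrees(np.arctan2(e[1],e[0])))
# enlarged crop
p=L["p"]; q=proj([.6325,.0195,.11],c)[0].astype(int); print(q)
cv2.imwrite("pics/w4c.png",cv2.resize(p[q[1]-50:q[1]+50,q[0]-60:q[0]+60],(720,600),interpolation=cv2.INTER_CUBIC)[:,:,::-1])
print(delta([.502,.3268,.25]))
E
```

```text
9.0 [0.6299 0.0211 0.2381] [179.9952   0.0686  15.0821] [ 19.6349  16.0162  -4.2879  -0.0007 -69.7647  85.4475] 0.08749267812075276
0.1285 178 ((632.8571166992188, 19.35889434814453), (12.580747604370117, 12.42512321472168), 58.141361236572266)
0.118 487 ((632.4189453125, 19.455028533935547), (18.351028442382812, 18.379993438720703), 60.19664001464844)
0.106 570 ((632.4436645507812, 19.458248138427734), (18.361061096191406, 18.44672203063965), 60.31686782836914)
[ 0.6204 -0.0213] 0.042566242077548874 -106.57144800904621
[ 0.668  -0.0012] 0.04112519706834294 -30.287702489114334
[0.674  0.0161] 0.0416597404788669 -4.71614117179893
[259 177]
[-0.0439 -0.3285 -0.0118]
```

View pics/w4c.png

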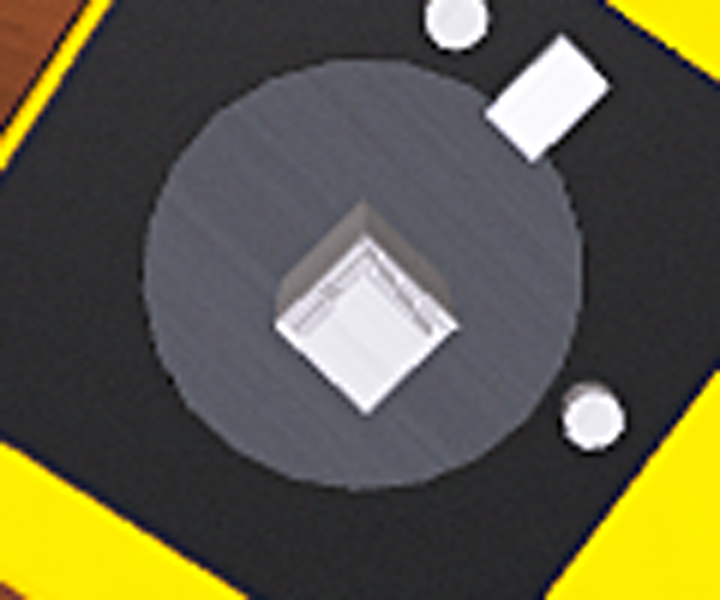

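Bare shaft: its centre is at (632.4, 19.5) mm with the flats at yaw 60.2°. The lug is at −30°, so about 0.18 rad into its travel. Now on to the handle.

Emit:
apply_moves(commands=[{"grip": 0, "slide": [-0.007, -0.055, 0], "roll": -8}, {"grip": 0, "slide": [-0.015, -0.11, 0], "roll": -16}, {"grip": 0, "slide": [-0.022, -0.165, 0], "roll": -24}, {"grip": 0, "slide": [-0.03, -0.22, 0], "roll": -32}, {"grip": 0, "slide": [-0.037, -0.274, 0], "roll": -40}])

```text
time_s: 9.62
tcp_pos: [0.523, 0.2747, 0.2397]
eef_rot: [180.0, -0.1, 55.1]
contact_force: [0.9, 0.1, 0.3]
gripper_width: 0.0876
```

```bash
python3 -c "
from h import *
print(delta([.502,.3268,.2]))"
```

```text
[ 0.0306534  -0.04703127  0.03974758]
```

Emit:
apply_moves(commands=[{"grip": 0, "slide": [0.03, -0.047, 0.02], "roll": -4.2}, {"grip": 0, "slide": [0.03, -0.047, 0.04], "roll": -4.2}, {"grip": 0, "slide": [0.03, -0.047, 0.04], "roll": -4.2}])

```text
time_s: 10.0
tcp_pos: [0.5017, 0.3249, 0.1978]
eef_rot: [-180.0, 0.1, 59.1]
contact_force: [1.0, -0.3, -0.0]
gripper_width: 0.0875
```

```bash
python3 look.py w5; python3 - <<'E'
from h import *
np.set_printoptions(precision=4,suppress=True)
L=np.load("last.npz"); c={k:L[k] for k in["mtx","distortion","R","t"]}
P,u,v=cloud(L["d"],c)
near=np.hypot(P[:,0]-.502,P[:,1]-.327)
S=(near<.08)&(P[:,2]>.018)&(P[:,2]<.05)
G=P[S]; print(len(G),cv2.minAreaRect((G[:,:2]*1000).astype(np.float32)))
G=P[S&(P[:,2]>.034)]; print(len(G),cv2.minAreaRect((G[:,:2]*1000).astype(np.float32)))
G=P[S&(P[:,2]>.026)]; print(len(G),cv2.minAreaRect((G[:,:2]*1000).astype(np.float32)))
print(delta([.502,.3268,.0]))
E
```

```text
10.05 [0.5026 0.325  0.199 ] [179.9843   0.039   59.0762] [ 51.5969  14.5254 -11.6068   0.023  -63.9043  97.4691] 0.08777755241400277
3842 ((502.76507568359375, 330.60009765625), (134.2785186767578, 41.89088439941406), 59.06753921508789)
1266 ((502.86138916015625, 330.82012939453125), (42.125701904296875, 41.50356674194336), 59.705204010009766)
3672 ((502.97186279296875, 331.0499267578125), (133.12255859375, 41.50198745727539), 59.76482391357422)
[ 0.0014 -0.0014  0.199 ]
```

View pics/w5.png

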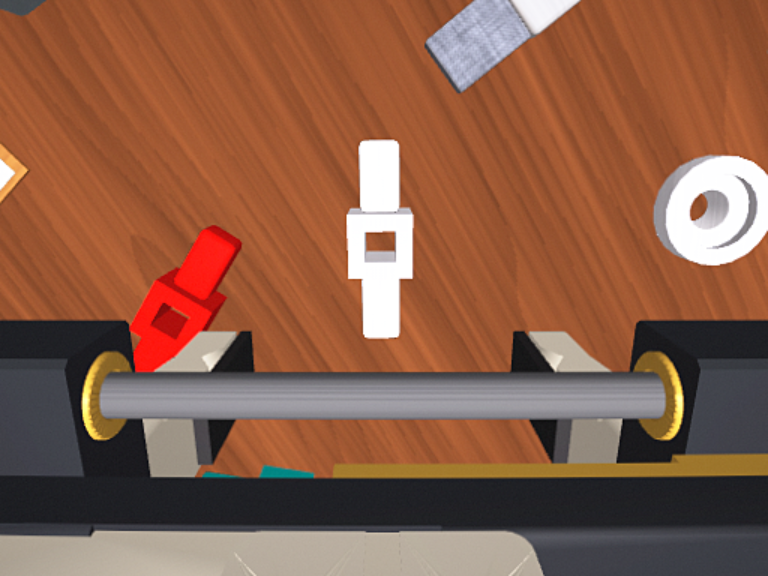

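The silver handle shows alone between the fingers at (380,243). The red one, at (180,310), is clear of them. I'll descend and grip the hub sides.

Emit:
apply_moves(commands=[{"grip": 0, "slide": [0.0045, -0.002, 0.05], "roll": 0}, {"grip": 0, "slide": [0.0045, -0.002, 0.1], "roll": 0}, {"grip": 0, "slide": [0.0045, -0.002, 0.15], "roll": 0}, {"grip": 0, "slide": [0.0045, -0.002, 0.18], "roll": 0}, {"grip": 0, "slide": [0.0045, -0.002, 0.188], "roll": 0}])

```text
time_s: 10.68
tcp_pos: [0.5035, 0.3296, 0.0099]
eef_rot: [-180.0, 0.1, 59.0]
contact_force: [0.0, 0.1, 0.7]
gripper_width: 0.0874
```

Emit:
apply_moves(commands=[{"grip": 1, "slide": [0, 0, 0], "roll": 0}, {"grip": 1, "slide": [0, 0, 0], "roll": 0}, {"grip": 1, "slide": [0, 0, 0], "roll": 0}, {"grip": 1, "slide": [0, 0, 0], "roll": 0}, {"grip": 1, "slide": [0, 0, 0], "roll": 0}], grip_force=45)

```text
time_s: 11.3
tcp_pos: [0.503, 0.3312, 0.0109]
eef_rot: [180.0, -0.0, 59.1]
contact_force: [-0.2, -0.3, 1.0]
gripper_width: 0.0437
```

Emit:
apply_moves(commands=[{"grip": 1, "slide": [0, 0, 0], "roll": 0}, {"grip": 1, "slide": [0, 0, -0.03], "roll": 0}, {"grip": 1, "slide": [0, 0, -0.08], "roll": 0}, {"grip": 1, "slide": [0, 0, -0.14], "roll": 0}, {"grip": 1, "slide": [0, 0, -0.19], "roll": 0}])

```text
time_s: 11.92
tcp_pos: [0.5028, 0.3309, 0.2025]
eef_rot: [-180.0, -0.0, 59.1]
contact_force: [0.2, 1.5, -1.7]
gripper_width: 0.0418
```

```bash
python3 look.py w6; python3 - <<'E'
from h import *
np.set_printoptions(precision=4,suppress=True)
L=np.load("last.npz"); c={k:L[k] for k in["mtx","distortion","R","t"]}
P,u,v=cloud(L["d"],c)
R,t=tool_R(); T=(P-t)@R
S=(abs(T[:,0])<.09)&(abs(T[:,1])<.03)&(abs(T[:,2]+.015)<.03)
print(S.sum())
G=T[S]
for lo in(-.04,-.03,-.02,-.01):
    q=G[(G[:,2]>lo)&(G[:,2]<lo+.01)]; print(lo,len(q), q.min(0) if len(q) else'',q.max(0) if len(q) else'')
print(delta([.6324,.0195,.25]))
E
```

```text
11.975 [0.5055 0.3328 0.2099] [179.7891  -0.5312  59.1927] [ 51.9289  14.3213 -10.445    0.1571 -64.6803  97.1963] 0.041618722035124074
14855
-0.04 837 [-0.0136 -0.0264 -0.04  ] [ 0.0016  0.0235 -0.0301]
-0.03 303 [-0.0131 -0.0299 -0.0299] [ 0.009  0.03  -0.02 ]
-0.02 9109 [-0.0319 -0.03   -0.02  ] [ 0.0625  0.03   -0.01  ]
-0.01 4060 [-0.0342 -0.03   -0.01  ] [ 0.0636  0.0299 -0.    ]
[-0.2037  0.2696 -0.0409]
```

View pics/w6.png

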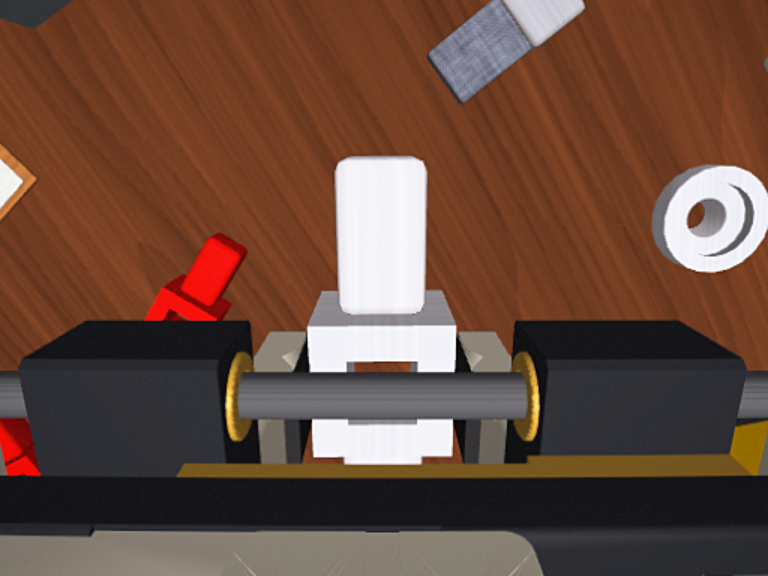

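Emit:
apply_moves(commands=[{"grip": 1, "slide": [0, 0, 0], "roll": 0}, {"grip": 1, "slide": [0, 0, 0], "roll": 0}])

```text
time_s: 12.22
tcp_pos: [0.5021, 0.3304, 0.199]
eef_rot: [-179.9, 0.1, 59.1]
contact_force: [1.1, 0.5, -2.0]
gripper_width: 0.0414
```

```bash
python3 look.py w7; python3 - <<'E'
from h import *
np.set_printoptions(precision=4,suppress=True)
L=np.load("last.npz"); c={k:L[k] for k in["mtx","distortion","R","t"]}
P,u,v=cloud(L["d"],c)
R,t=tool_R(); T=(P-t)@R
for lab,ylo,yhi in(("arm",-.008,.008),("hubR",.014,.019),("hubL",-.019,-.014)):
    S=(T[:,1]>ylo)&(T[:,1]<yhi)&(abs(T[:,2]+.015)<.03); G=T[S]
    print(lab)
    for x in np.arange(-.03,.07,.004):
        q=G[abs(G[:,0]-x)<.002]
        if len(q): print("%.3f %.4f..%.4f n%d"%(x,q[:,2].min(),np.median(q[:,2]),len(q)))
S=(abs(T[:,1])<.03)&(T[:,0]>.03)&(T[:,0]<.09)&(abs(T[:,2]+.015)<.02)&(abs(T[:,2]+.02)<.006)
print(cv2.minAreaRect((T[S][:,:2]*1000).astype(np.float32)), T[S].max(0),T[S].min(0))
A=np.c_[T[S][:,:2],np.ones(S.sum())]; print("plane",np.linalg.lstsq(A,T[S][:,2],rcond=None)[0])
E
```

```text
12.275 [0.5022 0.3303 0.1987] [-179.9462    0.1727   59.1027] [ 51.9237  14.8654 -11.1605  -0.0354 -64.1521  97.1944] 0.04166732482178792
arm
-0.030 -0.0187..-0.0179 n61
-0.026 -0.0195..-0.0183 n108
-0.022 -0.0256..-0.0242 n125
-0.018 -0.0256..-0.0242 n279
-0.014 -0.0256..-0.0243 n287
-0.010 -0.0261..-0.0236 n192
0.010 -0.0261..-0.0240 n189
0.014 -0.0262..-0.0243 n328
0.018 -0.0258..-0.0242 n334
0.022 -0.0262..-0.0182 n493
0.026 -0.0200..-0.0182 n319
0.030 -0.0204..-0.0182 n327
0.034 -0.0203..-0.0183 n335
0.038 -0.0201..-0.0183 n338
0.042 -0.0198..-0.0184 n350
0.046 -0.0203..-0.0184 n369
0.050 -0.0201..-0.0182 n365
0.054 -0.0201..-0.0184 n375
0.058 -0.0204..-0.0184 n387
0.062 -0.0201..-0.0182 n390
0.066 -0.0193..-0.0166 n271
hubR
-0.022 -0.0250..-0.0240 n28
-0.018 -0.0254..-0.0242 n88
-0.014 -0.0254..-0.0242 n80
-0.010 -0.0257..-0.0244 n65
0.006 -0.0253..-0.0242 n44
0.010 -0.0262..-0.0242 n100
0.014 -0.0255..-0.0242 n101
0.018 -0.0255..-0.0241 n105
0.022 -0.0257..-0.0100 n258
hubL
-0.022 -0.0251..-0.0242 n44
-0.018 -0.0256..-0.0242 n85
-0.014 -0.0253..-0.0241 n85
-0.010 -0.0257..-0.0242 n59
0.006 -0.0252..-0.0240 n42
0.010 -0.0256..-0.0241 n94
0.014 -0.0256..-0.0243 n105
0.018 -0.0255..-0.0242 n116
0.022 -0.0262..-0.0116 n222
((48.209632873535156, -0.5987863540649414), (25.994380950927734, 36.44633483886719), 89.4071273803711) [ 0.0665  0.0124 -0.014 ] [ 0.03   -0.0137 -0.0204]
plane [ 0.0164  0.0015 -0.0187]
```

Emit:
apply_moves(commands=[{"grip": 1, "slide": [-0.029, 0.039, 0], "roll": 0}, {"grip": 1, "slide": [-0.057, 0.078, 0], "roll": 0}, {"grip": 1, "slide": [-0.086, 0.116, 0], "roll": 0}, {"grip": 1, "slide": [-0.114, 0.155, 0], "roll": 0}, {"grip": 1, "slide": [-0.142, 0.193, 0], "roll": -0.5}])

```text
time_s: 12.9
tcp_pos: [0.5955, 0.1084, 0.1988]
eef_rot: [-179.9, 0.1, 59.6]
contact_force: [0.8, 0.2, -1.0]
gripper_width: 0.0417
```

Emit:
apply_moves(commands=[{"grip": 1, "slide": [-0.03, 0.04, 0], "roll": -0.5}, {"grip": 1, "slide": [-0.057, 0.078, 0.02], "roll": -0.5}, {"grip": 1, "slide": [-0.057, 0.078, 0.04], "roll": -0.5}, {"grip": 1, "slide": [-0.057, 0.078, 0.04], "roll": -0.5}, {"grip": 1, "slide": [-0.057, 0.078, 0.04], "roll": -0.5}])

```text
time_s: 13.52
tcp_pos: [0.6342, 0.0218, 0.1605]
eef_rot: [-180.0, 0.0, 60.2]
contact_force: [0.5, -0.0, -1.6]
gripper_width: 0.0417
```

```bash
python3 look.py w8; python3 - <<'E'
from h import *
np.set_printoptions(precision=4,suppress=True)
print(delta([.6324,.0195,.108]))
print(delta([.6324,.0195,.108]))
E
```

```text
13.575 [0.6345 0.0221 0.1611] [179.971   -0.0064  60.1801] [ 19.5883  19.4883  -9.8149   0.0204 -60.6731 130.5818] 0.04186454931200621
[-0.0033 -0.0006  0.0531]
[-0.0033 -0.0006  0.0531]
```

View pics/w8.png

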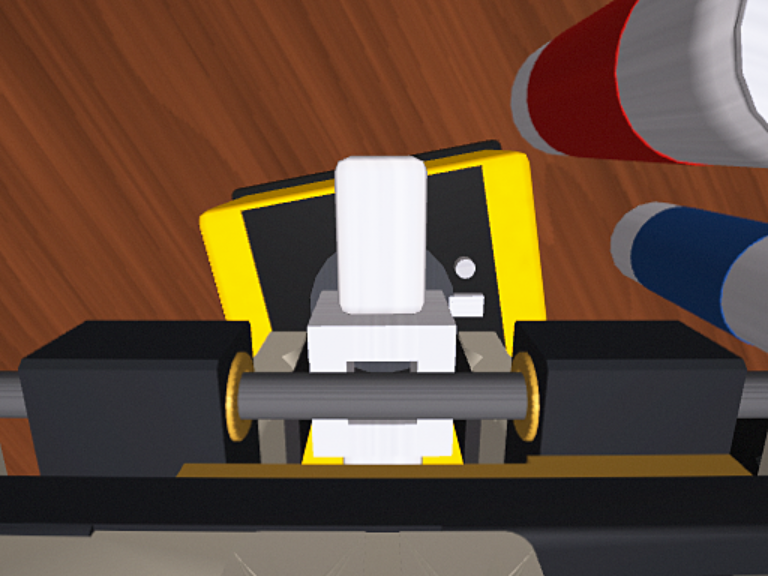

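Emit:
apply_moves(commands=[{"grip": 1, "slide": [-0.003, -0.0005, 0], "roll": 0}, {"grip": 1, "slide": [-0.003, -0.0005, 0.01], "roll": 0}, {"grip": 1, "slide": [-0.003, -0.0005, 0.02], "roll": 0}, {"grip": 1, "slide": [-0.003, -0.0005, 0.026], "roll": 0}, {"grip": 1, "slide": [-0.003, -0.0005, 0.026], "roll": 0}])

```text
time_s: 14.2
tcp_pos: [0.6319, 0.019, 0.1337]
eef_rot: [-179.9, 0.1, 60.1]
contact_force: [0.1, 0.4, -1.2]
gripper_width: 0.0417
```

```bash
python3 - <<'E'
from h import *
np.set_printoptions(precision=4,suppress=True)
print(delta([.6324,.0195,.108]))
p,d=capture("scene"); c=get_calibration("scene"); q=proj([.6324,.0195,.12],c)[0].astype(int)
cv2.imwrite("pics/s9.png",cv2.resize(p[q[1]-60:q[1]+60,q[0]-75:q[0]+75],(750,600),interpolation=cv2.INTER_CUBIC)[:,:,::-1])
s=get_state(); print(s["tcp_pos"],s["contact_force"])
print(delta([.6324,.0195,.108]))
E
```

```text
[0.0007 0.0003 0.0257]
[0.6322 0.0191 0.1342] [ 1.2238  0.2634 -2.114 ]
[ 0.0005 -0.      0.0262]
```

View pics/s9.png

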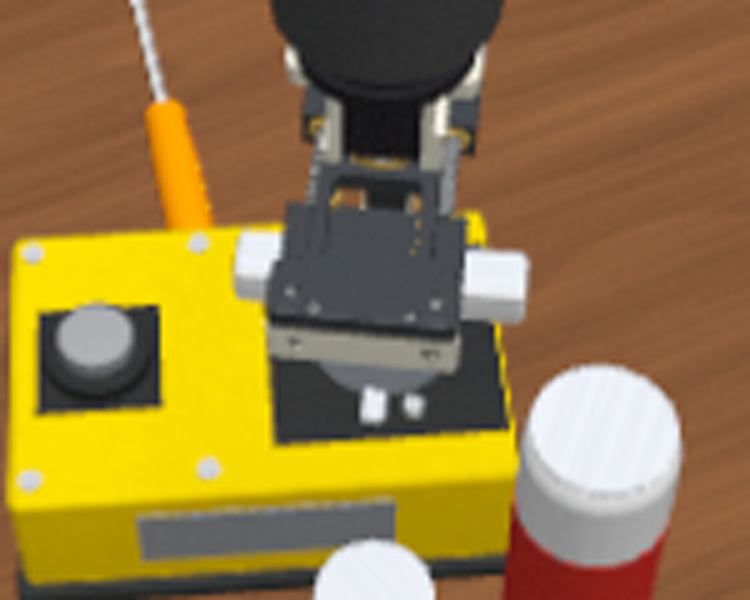

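The handle is level over the shaft, already engaged about 8 mm with no reaction force, so I'll keep lowering it.

Emit:
apply_moves(commands=[{"grip": 1, "slide": [0, 0, 0.007], "roll": 0}, {"grip": 1, "slide": [0, 0, 0.014], "roll": 0}, {"grip": 1, "slide": [0, 0, 0.021], "roll": 0}, {"grip": 1, "slide": [0, 0, 0.025], "roll": 0}, {"grip": 1, "slide": [0, 0, 0.025], "roll": 0}])

```text
time_s: 14.88
tcp_pos: [0.6321, 0.0191, 0.1091]
eef_rot: [-180.0, 0.0, 60.1]
contact_force: [-0.5, 0.6, -2.5]
gripper_width: 0.042
```

Emit:
apply_moves(commands=[{"grip": 1, "slide": [0, 0, 0.001], "roll": 0}, {"grip": 1, "slide": [0, 0, 0.002], "roll": 0}, {"grip": 1, "slide": [0, 0, 0.002], "roll": 0}])

```text
time_s: 15.25
tcp_pos: [0.6323, 0.0191, 0.1076]
eef_rot: [180.0, -0.0, 60.1]
contact_force: [0.2, 0.4, -1.9]
gripper_width: 0.0418
```

Emit:
apply_moves(commands=[{"grip": 1, "slide": [0, 0, 0.001], "roll": 0}, {"grip": 1, "slide": [0, 0, 0.002], "roll": 0}, {"grip": 1, "slide": [0, 0, 0.002], "roll": 0}, {"grip": 1, "slide": [0, 0, 0.002], "roll": 0}])

```text
time_s: 15.75
tcp_pos: [0.6324, 0.0191, 0.1069]
eef_rot: [180.0, -0.0, 60.1]
contact_force: [-3.7, 0.3, 7.1]
gripper_width: 0.0419
```

It's seated, with a 7 N reaction at the expected height. Now turning clockwise, which is positive roll.

Emit:
apply_moves(commands=[{"grip": 1, "slide": [0, 0, 0], "roll": 8}, {"grip": 1, "slide": [0, 0, 0], "roll": 16}, {"grip": 1, "slide": [0, 0, 0], "roll": 24}, {"grip": 1, "slide": [0, 0, 0], "roll": 32}, {"grip": 1, "slide": [0, 0, 0], "roll": 40}])

```text
time_s: 16.38
tcp_pos: [0.633, 0.0192, 0.1069]
eef_rot: [180.0, -0.1, 19.9]
contact_force: [-1.7, 0.5, 5.1]
gripper_width: 0.0418
```

Emit:
apply_moves(commands=[{"grip": 1, "slide": [0, 0, 0], "roll": 7}, {"grip": 1, "slide": [0, 0, 0], "roll": 14}, {"grip": 1, "slide": [0, 0, 0], "roll": 20}, {"grip": 1, "slide": [0, 0, 0], "roll": 24}, {"grip": 1, "slide": [0, 0, 0], "roll": 24}])

```text
time_s: 17.0
tcp_pos: [0.6331, 0.0191, 0.1069]
eef_rot: [-180.0, -0.1, -3.9]
contact_force: [-0.6, 0.6, 5.1]
gripper_width: 0.0416
```

```bash
python3 - <<'E'
from h import *
np.set_printoptions(precision=4,suppress=True)
p,d=capture("scene"); c=get_calibration("scene"); q=proj([.6324,.0195,.12],c)[0].astype(int)
cv2.imwrite("pics/s10.png",cv2.resize(p[q[1]-60:q[1]+60,q[0]-75:q[0]+75],(750,600),interpolation=cv2.INTER_CUBIC)[:,:,::-1])
s=get_state(); print(s["tcp_pos"],s["eef_rot"],s["contact_force"],s["moment"],s["gripper_width"])
E
python3 look.py w10
```

```text
[0.6331 0.0192 0.1069] [-179.9885   -0.1173   -3.8579] [-1.2012  0.2941  4.9006] [ 0.0041  0.4977 -0.0787] 0.04177134600171664
17.1 [0.6331 0.0192 0.1069] [-179.9875   -0.1193   -3.8496] [ 19.3829  22.1457 -13.6603   0.0439 -54.0794  66.7417] 0.041697778833062214
```

View pics/s10.png

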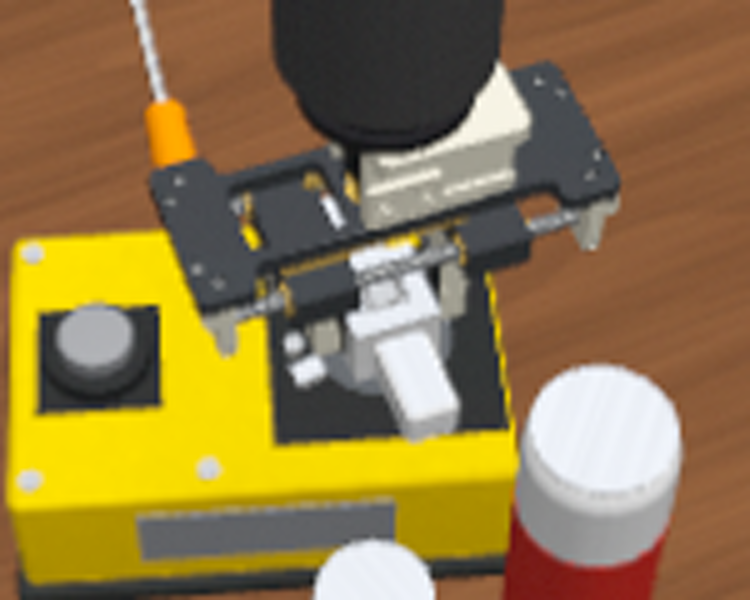

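View pics/w10.png

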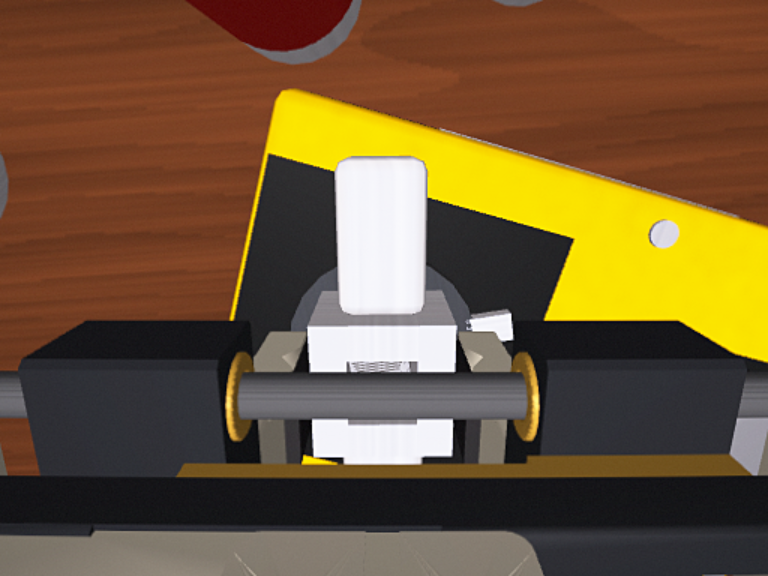

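The lug at scene crop (307,372) is close to pin 2 at (293,342) but not there yet, so I'll keep turning.

Emit:
apply_moves(commands=[{"grip": 1, "slide": [0, 0, 0], "roll": 3}, {"grip": 1, "slide": [0, 0, 0], "roll": 6}, {"grip": 1, "slide": [0, 0, 0], "roll": 8}, {"grip": 1, "slide": [0, 0, 0], "roll": 8}])

```text
time_s: 17.6
tcp_pos: [0.6331, 0.0191, 0.1069]
eef_rot: [-180.0, -0.1, -11.8]
contact_force: [-1.3, -0.1, 4.7]
gripper_width: 0.042
```

```bash
python3 -c "
from h import *
s=get_state(); print(s['tcp_pos'],s['eef_rot'],s['contact_force'],s['moment'],s['gripper_width'])"
python3 look.py w11
```

```text
[0.63311359 0.01910477 0.1068704 ] [-1.79987752e+02 -1.16222315e-01 -1.18275834e+01] [-1.30667904 -0.06982031  4.72333218] [-0.09497292  0.44579717  0.24838247] 0.04199192558581128
17.65 [0.6332 0.0191 0.1069] [-179.9848   -0.1221  -11.8086] [ 19.3854  22.1442 -13.6638   0.062  -54.0797  58.7697] 0.04141509759839064
```

View pics/w11.png

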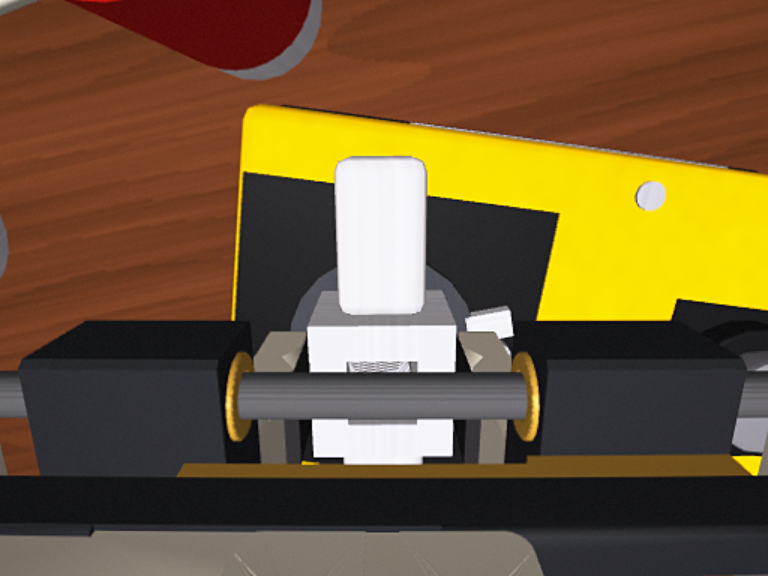

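```bash
python3 - <<'E'
from h import *
np.set_printoptions(precision=4,suppress=True)
L=np.load("last.npz"); c={k:L[k] for k in["mtx","distortion","R","t"]}
p=L["p"]
q=p[195:245,295:350]; cv2.imwrite("pics/lug.png",cv2.resize(q,(770,700),interpolation=cv2.INTER_CUBIC)[:,:,::-1])
for e in[(467,318),(510,307),(512,336),(490,322)]:
    X=at_height(e[0]/1.5,e[1]/1.5,.0965,c); v=X[:2]-[.6324,.0195]; print(X,np.hypot(*v),np.degrees(np.arctan2(v[1],v[0])))
a=at_height(467/1.5,318/1.5,.0965,c);b=at_height(510/1.5,307/1.5,.0965,c);print("edge dir",np.degrees(np.arctan2(*(b-a)[[1,0]])))
E
```

```text
[ 0.6372 -0.0125  0.0965] 0.03233961665588267 -81.4369682321726
[ 0.6381 -0.0279  0.0965] 0.04775435248882222 -83.11896516122424
[ 0.6272 -0.0271  0.0965] 0.04686471602848099 -96.3549999665843
[ 0.6341 -0.0202  0.0965] 0.03972964655941487 -87.60265670560477
edge dir -86.63960926153601
```

View pics/lug.png

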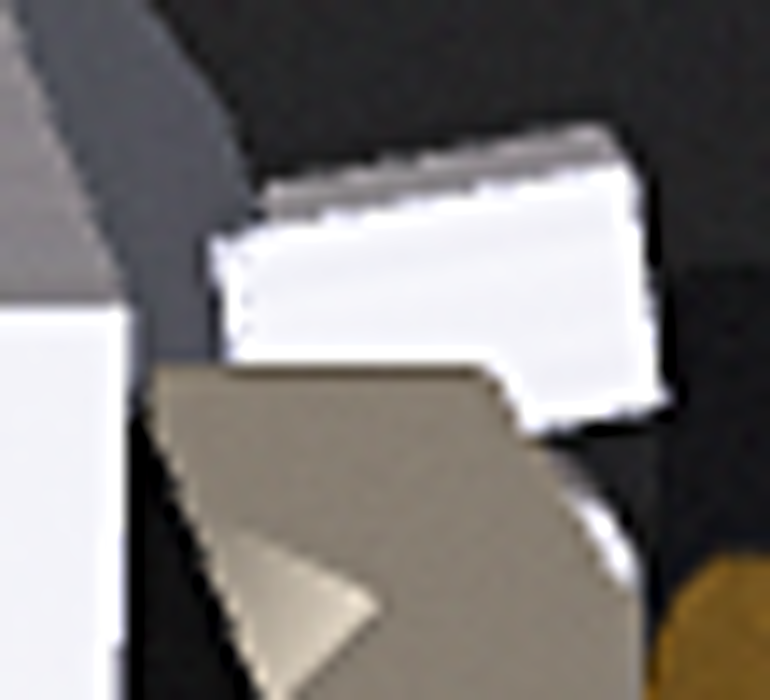

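The lug is at about −88°, a few degrees short of the pin, so I'll turn it a bit further.

Emit:
apply_moves(commands=[{"grip": 1, "slide": [0, 0, 0], "roll": 2}, {"grip": 1, "slide": [0, 0, 0], "roll": 4}, {"grip": 1, "slide": [0, 0, 0], "roll": 5}, {"grip": 1, "slide": [0, 0, 0], "roll": 5}])

```text
time_s: 18.15
tcp_pos: [0.6332, 0.019, 0.1069]
eef_rot: [180.0, -0.1, -16.7]
contact_force: [-0.9, -0.2, 6.0]
gripper_width: 0.0421
```

```bash
python3 -c "
from h import *
s=get_state(); print(s['tcp_pos'],s['eef_rot'],s['contact_force'],s['moment'],s['gripper_width'])"
python3 look.py w12; python3 - <<'E'
from h import *
L=np.load("last.npz");p=L["p"]
cv2.imwrite("pics/lug2.png",cv2.resize(p[185:255,265:350],(680,560),interpolation=cv2.INTER_CUBIC)[:,:,::-1])
E
```

```text
[0.63318015 0.01904329 0.10686948] [ 1.79975987e+02 -1.27495514e-01 -1.66587648e+01] [-0.87261206 -0.23764507  5.98166982] [-0.33820976  0.53639922  2.09981632] 0.04206947137481491
18.2 [0.6332 0.0191 0.1069] [179.978   -0.1281 -16.6486] [ 19.4083  22.1523 -13.6786   0.1151 -54.0786  53.8757] 0.042088081708428926
```

View pics/lug2.png

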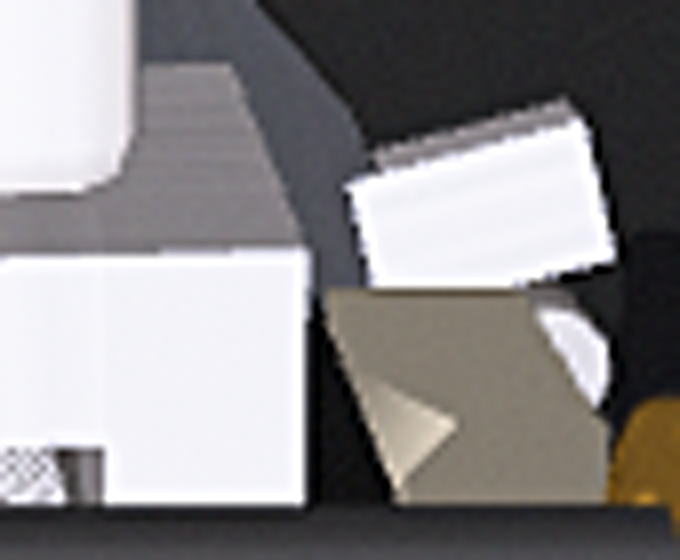

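The moment jumped to 2.1 N m and the lug is against the pin, so it's at the stop. I'll relax the roll slightly and let go.

Emit:
apply_moves(commands=[{"grip": 1, "slide": [0, 0, 0], "roll": -2}, {"grip": 0.25, "slide": [0, 0, 0], "roll": -2}, {"grip": 0.25, "slide": [0, 0, 0], "roll": -2}, {"grip": 0.25, "slide": [0, 0, 0], "roll": -2}, {"grip": 0.25, "slide": [0, 0, -0.005], "roll": -2}])

```text
time_s: 18.82
tcp_pos: [0.6319, 0.019, 0.1102]
eef_rot: [180.0, 0.1, -14.9]
contact_force: [0.6, -0.6, -0.4]
gripper_width: 0.0652
```

Emit:
apply_moves(commands=[{"grip": 0.25, "slide": [0, 0, -0.03], "roll": 0}, {"grip": 0.25, "slide": [0, 0, -0.08], "roll": 0}, {"grip": 0.25, "slide": [0, 0, -0.13], "roll": 0}, {"grip": 0.25, "slide": [0, 0, -0.13], "roll": 0}])

```text
time_s: 19.32
tcp_pos: [0.6346, 0.0194, 0.2461]
eef_rot: [-179.8, -0.5, -14.9]
contact_force: [-0.4, -0.2, 0.1]
gripper_width: 0.0656
```

```bash
python3 look.py w13; python3 - <<'E'
from h import *
np.set_printoptions(precision=4,suppress=True)
L=np.load("last.npz"); c={k:L[k] for k in["mtx","distortion","R","t"]}
P,u,v=cloud(L["d"],c)
near=np.hypot(P[:,0]-.6324,P[:,1]-.0195)
S=(near<.075)&(P[:,2]>.115)&(P[:,2]<.15)
G=P[S]; print(len(G),cv2.minAreaRect((G[:,:2]*1000).astype(np.float32)),G[:,2].max())
A=P[S&(near>.03)]; print("arm z",np.median(A[:,2]))
B=P[S&(near<.026)&(near>.016)]; print("hub z",np.median(B[:,2]))
k=np.c_[A[:,:2]-[.6324,.0195],np.ones(len(A))];print("tilt",np.linalg.lstsq(k,A[:,2],rcond=None)[0])
for q in(c,):
    for b in boxes_of("test_button_top","wrist")[:2]: print(b["score"],w(b["position"],c))
print(delta([.588,-.109,.16]))
E
```

```text
19.375 [0.6333 0.0194 0.2432] [-179.8552   -0.2282  -14.8889] [ 19.3788  15.9625  -3.7025   0.0094 -70.0648  55.7294] 0.06583783171320447
5285 ((635.7691040039062, 18.756147384643555), (41.99094772338867, 127.56299591064453), 77.50896453857422) 0.13297221897903258
arm z 0.1247176452292085
hub z 0.13081235065442226
tilt [-0.0002  0.0042  0.1246]
0.66 [ 0.5918 -0.1062  0.1108]
[-0.0099  0.1354  0.0811]
```

View pics/w13.png

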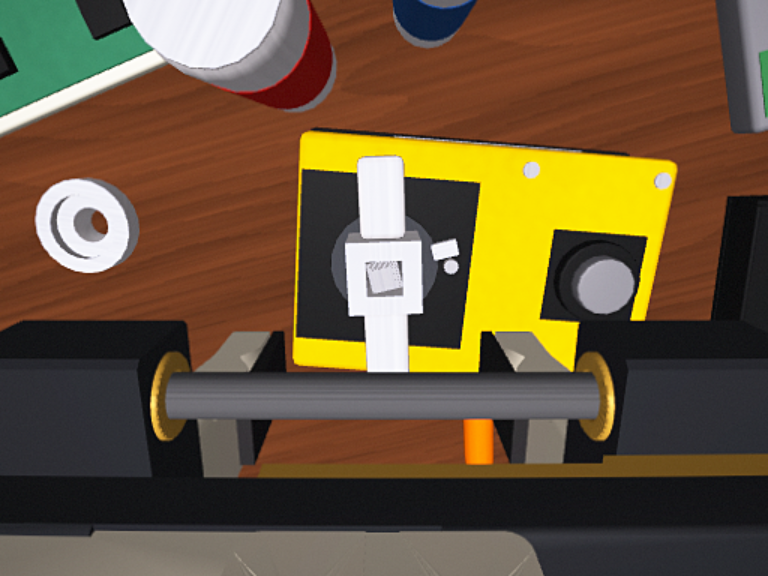

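The handle sits level on the flange with its hub top at 131 mm (132 expected). The lug at (445,250) touches pin 2 at (451,267). The button is at (604,285).

```bash
python3 - <<'E'
from h import *
np.set_printoptions(precision=4,suppress=True)
L=np.load("last.npz"); c={k:L[k] for k in["mtx","distortion","R","t"]}
P,u,v=cloud(L["d"],c)
s=(np.hypot(P[:,0]-.589,P[:,1]+.108)<.04)&(P[:,2]>.1085)&(P[:,2]<.118)
G=P[s];print("button",cv2.minEnclosingCircle((G[:,:2]*1000).astype(np.float32)),G.mean(0),len(G))
for e in[(432,244),(456,239),(460,255)]:
    X=at_height(e[0]/1.5,e[1]/1.5,.0965,c); w_=X[:2]-[.6324,.0195]; print(X,np.degrees(np.arctan2(w_[1],w_[0])))
a=at_height(432/1.5,244/1.5,.0965,c);b=at_height(456/1.5,239/1.5,.0965,c);print("edge dir",np.degrees(np.arctan2(*(b-a)[[1,0]])))
near=np.hypot(P[:,0]-.6324,P[:,1]-.0195)
G=P[(near<.05)&(near>.036)&(P[:,2]>.0945)&(P[:,2]<.1)&(P[:,0]>.628)]; print("lug",G.mean(0),len(G),np.degrees(np.arctan2(G[:,1].mean()-.0195,G[:,0].mean()-.6324)),cv2.minAreaRect((G[:,:2]*1000).astype(np.float32)))
p=L["p"]; cv2.imwrite("pics/lug3.png",cv2.resize(p[145:215,215:320],(780,520),interpolation=cv2.INTER_CUBIC)[:,:,::-1])
print(delta([.588,-.109,.16]))
E
```

```text
button ((588.2667846679688, -107.5676498413086), 17.756343841552734) [ 0.5888 -0.1075  0.1106] 1078
[ 0.6377 -0.0129  0.0965] -80.72947019677757
[ 0.6369 -0.028   0.0965] -84.54800254611612
[ 0.6264 -0.0281  0.0965] -97.12864438629778
edge dir -92.87234540639388
lug [ 0.6326 -0.022   0.0953] 80 -89.74647130516547 ((632.5678100585938, -22.013486862182617), (11.007219314575195, 9.121932983398438), 89.19725036621094)
[-0.0099  0.1354  0.0811]
```

View pics/lug3.png

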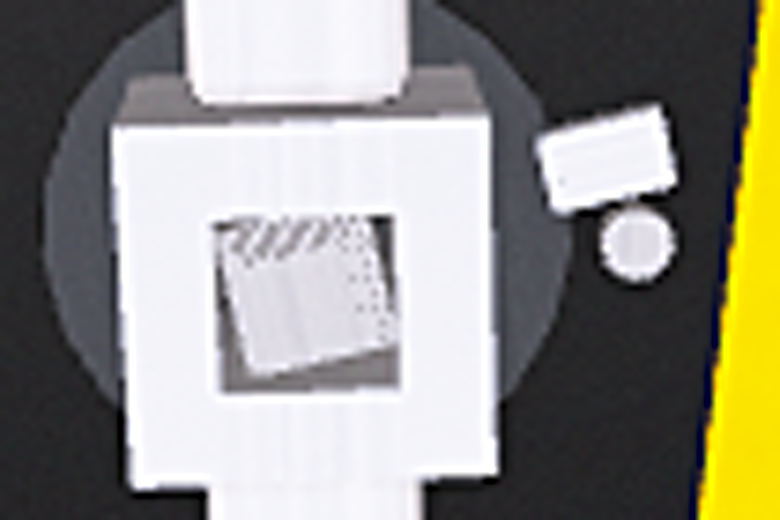

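The lug touches the pin. Next is the button, pressed with shut fingers.

Emit:
apply_moves(commands=[{"grip": 1, "slide": [-0.004, 0.05, 0], "roll": 0}, {"grip": 1, "slide": [-0.008, 0.1, 0], "roll": 0}, {"grip": 1, "slide": [-0.0105, 0.1346, 0.03], "roll": 0}, {"grip": 1, "slide": [-0.0105, 0.1346, 0.08], "roll": 0}, {"grip": 1, "slide": [-0.0105, 0.1346, 0.105], "roll": 0}])

```text
time_s: 20.05
tcp_pos: [0.5849, -0.109, 0.1317]
eef_rot: [179.9, 0.3, -15.0]
contact_force: [-0.4, -0.7, -0.8]
gripper_width: 0.0213
```

Emit:
apply_moves(commands=[{"grip": 1, "slide": [0, 0, 0], "roll": 0}, {"grip": 1, "slide": [0, 0, 0.01], "roll": 0}, {"grip": 1, "slide": [0, 0, 0.02], "roll": 0}, {"grip": 1, "slide": [0, 0, 0.02], "roll": 0}])

```text
time_s: 20.55
tcp_pos: [0.5872, -0.1082, 0.1151]
eef_rot: [180.0, 0.0, -14.9]
contact_force: [-0.3, -0.6, 0.4]
gripper_width: 0.0005
```

Emit:
apply_moves(commands=[{"grip": 1, "slide": [0, 0, 0.004], "roll": 0}, {"grip": 1, "slide": [0, 0, 0.007], "roll": 0}, {"grip": 1, "slide": [0, 0, 0.009], "roll": 0}, {"grip": 1, "slide": [0, 0, 0.009], "roll": 0}])

```text
time_s: 21.05
tcp_pos: [0.5881, -0.1082, 0.107]
eef_rot: [-180.0, -0.1, -14.9]
contact_force: [-0.6, 0.6, 3.5]
gripper_width: 0.0005
```

Emit:
apply_moves(commands=[{"grip": 1, "slide": [0, 0, 0.002], "roll": 0}, {"grip": 1, "slide": [0, 0, 0.003], "roll": 0}, {"grip": 1, "slide": [0, 0, 0.003], "roll": 0}, {"grip": 1, "slide": [0, 0, 0.003], "roll": 0}])

```text
time_s: 21.55
tcp_pos: [0.5882, -0.1083, 0.106]
eef_rot: [-180.0, -0.1, -14.8]
contact_force: [-6.0, 3.0, 19.4]
gripper_width: -0.0
```

It took 19 N and bottomed out at 106 mm, so the button is fully down. Now letting go and retreating.

Emit:
apply_moves(commands=[{"grip": 1, "slide": [0, 0, -0.02], "roll": 0}, {"grip": 1, "slide": [0, 0, -0.06], "roll": 0}, {"grip": 1, "slide": [0, 0, -0.12], "roll": 0}, {"grip": 1, "slide": [0, 0, -0.16], "roll": 0}, {"grip": 1, "slide": [0, 0, -0.16], "roll": 0}])

```text
time_s: 22.18
tcp_pos: [0.5889, -0.1084, 0.2672]
eef_rot: [-179.9, -0.3, -14.9]
contact_force: [-0.2, -0.1, -0.7]
gripper_width: 0.0008
```

Emit:
apply_moves(commands=[{"grip": 1, "slide": [-0.05, 0, 0], "roll": 0}, {"grip": 1, "slide": [-0.1, 0, 0], "roll": 0}, {"grip": 1, "slide": [-0.1, 0, 0], "roll": 0}, {"grip": 1, "slide": [-0.1, 0, 0], "roll": 0}])

```text
time_s: 22.68
tcp_pos: [0.4908, -0.0825, 0.2632]
eef_rot: [180.0, 0.0, -14.9]
contact_force: [0.6, 0.3, -0.3]
gripper_width: 0.0006
```

```bash
python3 look.py w14; python3 - <<'E'
from h import *
np.set_printoptions(precision=4,suppress=True)
L=np.load("last.npz"); cw={k:L[k] for k in["mtx","distortion","R","t"]}
def chk(P):
    s=(np.hypot(P[:,0]-.588,P[:,1]+.108)<.014)&(P[:,2]>.1)&(P[:,2]<.12); print("button z",np.median(P[s,2]) if s.any() else None)
    s=(np.hypot(P[:,0]-.6324,P[:,1]-.0195)<.08)&(P[:,2]>.115)&(P[:,2]<.145); G=P[s]
    if len(G)>20: print("handle",cv2.minAreaRect((G[:,:2]*1000).astype(np.float32)),np.percentile(G[:,2],[5,50,95]))
    s=(abs(P[:,0]-.5)<.06)&(abs(P[:,1]+.317)<.06)&(P[:,2]>.018)&(P[:,2]<.06); G=P[s]
    if len(G)>20: print("spacer",cv2.minEnclosingCircle((G[:,:2]*1000).astype(np.float32)),np.median(G[:,2]))
chk(cloud(L["d"],cw)[0])
p,d=capture("scene"); c=get_calibration("scene"); print("scene"); chk(cloud(d,c)[0])
cv2.imwrite("pics/s14.png",cv2.resize(p,(768,576))[:,:,::-1])
for n in ["wheel","meter","can_tall","can_short","screwdriver","brush"]:
    b=boxes_of(n,"scene")[:1]; print(n,[w(x["position"],c) for x in b])
E
```

```text
22.725 [ 0.4912 -0.0826  0.2631] [179.9866   0.034  -14.8834] [ 13.0982   2.3199 -17.7061  -0.0044 -70.0103  62.0199] 0.0002681829367756169
button z 0.11095039137550325
handle ((617.3068237304688, 22.273773193359375), (43.97914505004883, 102.63407897949219), 78.97453308105469) [0.1195 0.1264 0.132 ]
spacer ((502.7863464355469, -316.4632568359375), 30.371408462524414) 0.027166679156996002
scene
button z 0.11118501236242895
handle ((635.7137451171875, 18.50139045715332), (42.64767837524414, 134.79571533203125), 77.63053894042969) [0.1203 0.1262 0.1326]
spacer ((504.9150085449219, -314.1382141113281), 32.59007263183594) 0.027640138331620108
wheel [array([0.7079, 0.2366, 0.0245])]
meter [array([ 0.7068, -0.3014,  0.0301])]
can_tall [array([0.796 , 0.043 , 0.1549])]
can_short [array([ 0.8061, -0.0631,  0.1334])]
screwdriver [array([ 0.4357, -0.0119,  0.0184])]
brush [array([0.6673, 0.4135, 0.0198])]
```

View pics/w14.png

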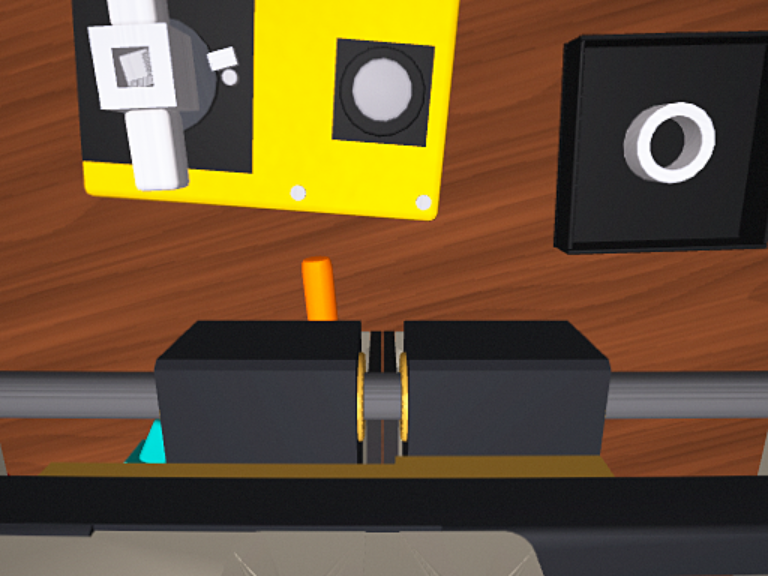

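View pics/s14.png

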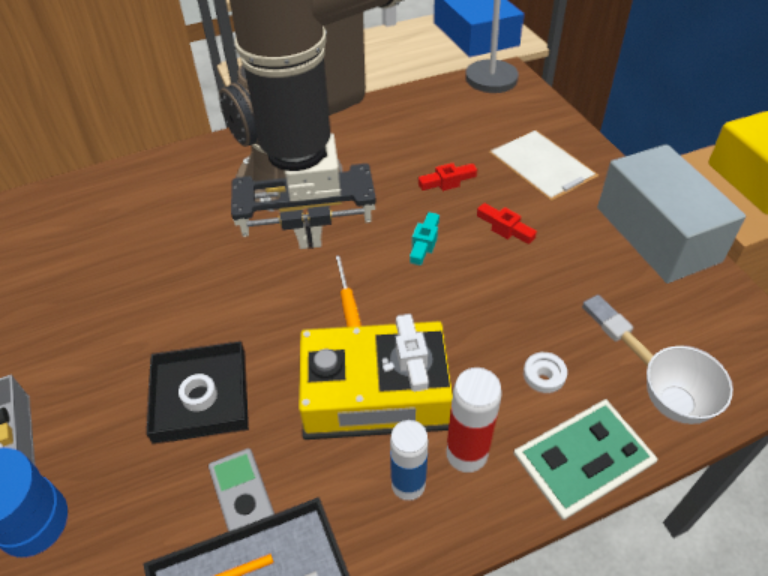

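```bash
python3 -c "
from plant import *
print(close_job())"
```

```text
the job is handed in; nothing more can be done
None
```

All the steps are done and the job is handed in at about 23 s of the 67 s allowed; `close_job` reported no verdict.

- **Spacer:** it lies flat in the tray, about 3 mm from the centre.
- **Handle:** the bare aluminium handle is on the shaft and home on the flange. Its hub top reads 131–133 mm (132 expected) and it shows no measurable tilt.
- **Turn:** I turned it clockwise until the moment rose to 2.1 N m. The lug shows against the far stop pin.
- **Button:** I pressed it to a hard bottom at 106 mm with 19 N. It is back at 111 mm, its height before the press.
- **Other things:** the bystanders' positions match the first pictures within about 5 mm. The gripper is clear of everything.

One check disagreed. The scene camera puts the handle's centre about 3.4 mm from the shaft axis. The hole leaves only about 1.25 mm of play, so I put this down to camera calibration error.

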